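# Clamp the cooler cores in the leak tester

### The arm

A 6-joint arm with a two-finger parallel gripper is mounted at the origin on the work surface. World frame = base frame: x ahead of the robot, y to its left, z up, the work surface at z = 0. Lengths are in m, angles in rad, forces in N, time in s.
With the tool pointing down it reaches from about 0.375 to 0.925 m from the base axis. Payload 5.7 kg.
Tool frame: the origin (TCP) lies midway between the tips of the shut fingers; the grasp point (between the pads) lies 19 mm behind it; z points along the fingers, x is the direction in which the jaws open and shut, and the axes are right-handed (so a half turn about z gives the same grasp; the last joint's range is limited). The gripper opens to 88 mm and grips with 3 to 60 N. Pads are 20 mm wide; open, the fingers measure 115 mm over their backs; the gripper's body (75 mm by 178 mm) begins 61 mm behind the grasp point.
Start: joints at [-1.257, 0.359, 1.51, -0, 1.272, -0.115], TCP at [0.249, -0.546, 0.223] pointing down, gripper open.
Joint ranges: [-2.97, 2.97], [-1.01, 2.36], [0.21, 2.38], [-0.96, 4.11], [0.2, 2.71], [-2.98, 2.98]. Speed limits (rad/s): [2.39, 2.39, 3.14, 3.14, 3.14, 3.14].

### API

Orientations are given as a unit quaternion [x, y, z, w].
In Python, from bench import move_ptp, servo_line, goto_joints, move_gripper, sleep, inverse_kinematics, capture, PlanningError, close_job, spot_in, silhouettes, current_clock, current_joint_pos, current_qvel, current_joint_torque, current_position, current_orientation, current_force, current_torque, current_finger_gap gives the robot as it stands. Calls block until the motion is done:
- move_ptp(position, orientation): joint-space move of the TCP to a pose.
- servo_line(position, orientation=None, rate=0.15, contact_N=None): straight line of the TCP; orientation=None keeps the orientation; rate is the mean speed in m/s. With contact_N (N) it stops when the force on the tool has changed by that much, and returns True; else False.
- goto_joints(angles): joint-space move.
- move_gripper(opening): finger opening in m; the grip force is fixed at half the most; returns when the fingers have stopped.
- sleep(seconds).
- inverse_kinematics(position, orientation): joint angles nearest the present ones, or None.
- capture(name): name is "scene" or "side" or "wrist"; returns a dict with "image" (400x640x3 uint8, blue, green, red), "range_z" (400x640 float32, m along the optical axis (not along the pixel's ray), 0 where there is no reading), "intrinsics" (3x3 intrinsics, pixels), "R" (3x3) and "t" (3): a world point X has camera coordinates R X + t. Camera axes: x right, y down, z forward; pixel columns grow to the right and rows downward; lengths in m; the calibration is good to about 2 mm. A picture is of the moment at which its call begins.
A pose or a line that the arm cannot do raises PlanningError and nothing moves.
- close_job(): hands the job in, once; it reports no verdict.
Trained networks look in the newest picture that a camera, given by its name, has taken for a name from the list of things; names that differ only in an ending like _2 or _b are one class to them, and where a whole thing is asked for, a point or a joint stands for the part that bears it (a point fixed in the world has none). Each returns a list of dicts, best first, with "conf" (0 to 1); they miss things now and then, are a little off and sometimes report something else, mostly with a low value. They report only what shows in the picture. A call takes as long as a camera call.
- spot_in(camera, query): "xy" ([column, row] in pixels, amid what is visible of it).
- silhouettes(camera, query): "region" (400x640 bool, what is visible of it) and "xy" ([column, row] in pixels, amid what is visible of it).
Readings, each from a call of its own:
- current_clock(): time.
- current_joint_pos(): joint angles.
- current_qvel(): joint speeds.
- current_joint_torque(): joint torques, N m.
- current_position(): TCP position.
- current_orientation(): TCP orientation.
- current_force(): force on the tool from outside, world axes, zero at the start.
- current_torque(): the same for the moment, N m.
- current_finger_gap(): finger opening in m.
Only numpy, scipy, OpenCV 4.12 (cv2) and the standard library are available. Lean on these libraries where they do the work, as an engineer would, in place of code of your own. Each camera call takes 0.05 s, during which the arm holds its last target. There are 200 camera calls.

### The job

Clear the leak-test rig by putting the file and the white channel offcut in the yellow bin, then lay every cooler core from the mat in a bay of its own, lengthwise between the jaw and the fence; handle the cores gently, as their fins crush. Then swing the red-handled wrench clockwise (seen from above) until the clamp bolt comes up tight and the breakaway handle clicks over, without wrenching on past the click, and let go of it so that it springs straight. Last, press the green start button fully in, and leave the can, the tape and the hammer alone.

Things in the scene. Friction and masses are not known exactly. Their poses are not given: they have to be found in the camera images.
- rig: fixed leak-test rig on a dark steel bed 225 x 325 mm, top at z 12 mm. Origin on the table under the middle bay; x points from the jaw (near side) to the blue fence, y along the row of bays, z up. Three bays along x, at y -84, 0, +84 mm, each 54 mm wide between grey ribs (x -54 to +46 mm, tops at z 26 mm). Fence face at x +50 mm, its top z 46 mm
- jaw (a joint): travel of the aluminium jaw bar towards the fence, m, driven by the bolt: 16 mm per rad. Its face is at rig x -58 mm at 0 and -40.6 mm when tight (0.0176), its top at z 44 mm; it pushes the cores home against the fence by itself
- bay0 (a point): where the centre of a clamped core is in bay 0 (rig y = -84 mm, x = +5 mm, z = 33 mm); while the jaw is open lay the core with its centre about 6 mm nearer the jaw; axes as the rig's. Any core may go in any bay
- bay1 (a point): where the centre of a clamped core is in bay 1 (rig y = 0 mm, x = +5 mm, z = 33 mm); while the jaw is open lay the core with its centre about 6 mm nearer the jaw; axes as the rig's. Any core may go in any bay
- bay2 (a point): where the centre of a clamped core is in bay 2 (rig y = 84 mm, x = +5 mm, z = 33 mm); while the jaw is open lay the core with its centre about 6 mm nearer the jaw; axes as the rig's. Any core may go in any bay
- bolt_axis (a point): fixed point on the upright axis of the clamp bolt, at the wrench's mid-height 95 mm above the table; axes as the rig's (rig x -85, y +160 mm). A blue post 48 mm across stands under it
- bolt (a joint): clamp bolt, rad, grows clockwise seen from above; starts 0 to 0.2, comes up hard at its stop, 1.1 (tight). At 0 the wrench points 95 deg anticlockwise from the rig's x axis (about along the rig's +y). Its friction needs about 3 N at the handle; it stays where it is left
- click (a joint): the wrench's breakaway pivot, 50 mm out from the bolt axis, rad: 0 straight, grows clockwise as the handle bends over under load, stop at 0.5. It holds straight until about 9 N is applied across the red grip, counts as clicked over above 0.15, and springs straight when let go. More than 0.42 is wrenching on past the click
- grip (a point): middle of the red plastic grip of the wrench, a level round bar 24 mm thick and 92 mm long, its middle 140 mm from the bolt axis and 95 mm above the table, free space below; x points outward along the handle. Push it sideways with shut fingers or pinch it from above
- start (a joint): travel of the green start button, m: 0 out, 0.006 fully in (about 5 N), springs back; pressed counts from 0.0045
- start_top (a point): middle of the top face of the green round button (32 mm across), behind the fence on the rig's bed; pressed straight down
- bin: yellow open bin, fixed, 240 (x) x 120 (y) x 55 mm high, walls 4 mm; origin centre of its underside
- core0: small finned aluminium cooler core, a block 90 long (its x) x 42 x 42 mm, 0.2-0.4 kg, on the dark mat at the start, or absent. Origin: centre of its underside as built; use the _mid point, as it may lie on any of its four long sides. The fins crush if the fingers press it with more than 90 N in all (both fingers added): grip with 20-30 N, set it down softly
- core1: small finned aluminium cooler core, a block 90 long (its x) x 42 x 42 mm, 0.2-0.4 kg, on the dark mat at the start, or absent. Origin: centre of its underside as built; use the _mid point, as it may lie on any of its four long sides. The fins crush if the fingers press it with more than 90 N in all (both fingers added): grip with 20-30 N, set it down softly
- core2: small finned aluminium cooler core, a block 90 long (its x) x 42 x 42 mm, 0.2-0.4 kg, on the dark mat at the start, or absent. Origin: centre of its underside as built; use the _mid point, as it may lie on any of its four long sides. The fins crush if the fingers press it with more than 90 N in all (both fingers added): grip with 20-30 N, set it down softly
- core0_mid (a point): the centre of core0, axes as the core's
- core1_mid (a point): the centre of core1, axes as the core's
- core2_mid (a point): the centre of core2, axes as the core's
- file: a hand file 180 mm long lying across the ribs of bays 0 and 1, its handle sticking out past the rig's -y side. Along its x: orange handle 85 mm long, 26 wide, 18 high, from x -90 to -5 mm; steel blade 18 wide, 6 high, from x -5 to +90 mm. Origin on its underside; balances near the origin, about 0.18 kg; grip across the handle about x = -50 mm, clear of the fence and jaw
- offcut: white channel offcut 80 long (x) x 40 wide (y) x 40 mm high, wall 4 mm, open side down, lying in bay 2 along it; origin centre of its underside; 0.1 kg; grip across its y near the top
- can: blue can 60 mm across, 150 high, standing beyond the rig; leave alone
- tape: grey tape roll 100 mm across, 30 high, lying beyond the rig; leave alone
- hammer: hammer lying beyond the rig; leave alone

How it is judged:
On the way, in this order (a step that is already met when the one before it is completed fails the run):
1. the file and the offcut are in the yellow bin (x of file in the frame of bin between -0.115 and 0.115 m and y of file in the frame of bin between -0.055 and 0.055 m and z of file in the frame of bin between -0.005 and 0.06 m and x of offcut in the frame of bin between -0.115 and 0.115 m and y of offcut in the frame of bin between -0.055 and 0.055 m and z of offcut in the frame of bin between -0.005 and 0.06 m), for 0.2 s.
2. every core lies in a bay, lengthwise, on the bed ((horizontal distance between core0_mid and bay0 below 0.023 m or horizontal distance between core0_mid and bay1 below 0.023 m or horizontal distance between core0_mid and bay2 below 0.023 m) and z of core0_mid in the frame of rig between 0.026 and 0.04 m and angle between the x axis of each of core0, core1, core2 and the x axis of rig, either way round below 0.15 rad and (horizontal distance between core1_mid and bay0 below 0.023 m or horizontal distance between core1_mid and bay1 below 0.023 m or horizontal distance between core1_mid and bay2 below 0.023 m) and z of core1_mid in the frame of rig between 0.026 and 0.04 m and (horizontal distance between core2_mid and bay0 below 0.023 m or horizontal distance between core2_mid and bay1 below 0.023 m or horizontal distance between core2_mid and bay2 below 0.023 m) and z of core2_mid in the frame of rig between 0.026 and 0.04 m), for 0.2 s.
3. the bolt is tight and the breakaway handle has clicked over, with the cores in their bays (value of joint bolt above 1.04 rad and value of joint click above 0.15 rad and (horizontal distance between core0_mid and bay0 below 0.012 m or horizontal distance between core0_mid and bay1 below 0.012 m or horizontal distance between core0_mid and bay2 below 0.012 m) and z of core0_mid in the frame of rig between 0.026 and 0.04 m and angle between the x axis of each of core0, core1, core2 and the x axis of rig, either way round below 0.15 rad and (horizontal distance between core1_mid and bay0 below 0.012 m or horizontal distance between core1_mid and bay1 below 0.012 m or horizontal distance between core1_mid and bay2 below 0.012 m) and z of core1_mid in the frame of rig between 0.026 and 0.04 m and (horizontal distance between core2_mid and bay0 below 0.012 m or horizontal distance between core2_mid and bay1 below 0.012 m or horizontal distance between core2_mid and bay2 below 0.012 m) and z of core2_mid in the frame of rig between 0.026 and 0.04 m), for 0.05 s.
4. the wrench is let go and springs straight, the bolt still tight (value of joint bolt above 1 rad and value of joint click below 0.05 rad), for 0.2 s.
5. the start button is pressed fully in (value of joint start above 0.0045 m and value of joint bolt above 1 rad), for 0.02 s.
At the end, for the whole second after the job is handed in: file and offcut in the bin; every core on the bed in a bay of its own, its centre within 12 mm of the bay's point and within about 8 degrees of lengthwise; bolt above 1.0 rad, handle sprung straight (below 0.05 rad), button out again, all at rest (all of step 1 and all of step 4 and (horizontal distance between core0_mid and bay0 below 0.012 m or horizontal distance between core0_mid and bay1 below 0.012 m or horizontal distance between core0_mid and bay2 below 0.012 m) and z of core0_mid in the frame of rig between 0.026 and 0.04 m and angle between the x axis of each of core0, core1, core2 and the x axis of rig, either way round below 0.15 rad and (horizontal distance between core1_mid and bay0 below 0.012 m or horizontal distance between core1_mid and bay1 below 0.012 m or horizontal distance between core1_mid and bay2 below 0.012 m) and z of core1_mid in the frame of rig between 0.026 and 0.04 m and (horizontal distance between core2_mid and bay0 below 0.012 m or horizontal distance between core2_mid and bay1 below 0.012 m or horizontal distance between core2_mid and bay2 below 0.012 m) and z of core2_mid in the frame of rig between 0.026 and 0.04 m and value of joint start below 0.002 m and linear speed of each of core0, core1, core2, file, offcut below 0.03 m/s); the robot touches nothing.
It fails at once if a core is squeezed or pressed with more than 90 N by the fingers (contact force between the fingers and core0 above 90 N or contact force between the fingers and core1 above 90 N or contact force between the fingers and core2 above 90 N).
It fails at once if the wrench is wrenched on past its click (value of joint click above 0.42 rad).
It fails at once if the start button is pressed before the clamp is tight (value of joint start above 0.0045 m and value of joint bolt below 1 rad).
It fails at once if the can, tape or hammer is moved more than 30 mm (distance of any of can, tape, hammer from where it was at the start of the episode above 0.03 m).
Of core0, core1, core2 only 2 to 3 are there at a start; the rules pass over those that are not, and their reading is None.
At some moment in a run one of core0, core1, core2 may be knocked a few centimetres aside while the robot is not near it.
Once in a run the grip may slacken for a moment while it holds something.
It also fails if it takes over 210 s, if anything falls off the work surface, if the arm or the gripper's body presses on something with over 40 N, if the wrist force passes 120 N, or if a joint passes its speed limit or range.

## Working session

There is one attempt and no reset: what is moved stays moved. The work goes in short steps, each a Python script; the robot and the scene stay as the last script left them, time stands still between calls to the robot, and variables do not carry over. Pictures are saved under pics/ and viewed, about 12 in all and at most 16, crops included, and the job is handed in when it is done.

```bash
ls; mkdir -p pics
python3 - <<'E'
from bench import *
import cv2,numpy as np
for n in ["scene","side"]:
    c=capture(n); cv2.imwrite(f"pics/{n}0.png",c["image"]); print(n,c["intrinsics"].tolist(),(-c["R"].T@c["t"]).round(3),c["R"].round(3).tolist())
print(current_clock(),current_orientation(),current_finger_gap())
E
```

```text
pics
scene [[399.769348774957, 0.0, 318.7214555827641], [0.0, 399.769348774957, 200.7916709844657], [0.0, 0.0, 1.0]] [ 1.074 -0.754  0.726] [[0.849, 0.528, -0.009], [0.301, -0.496, -0.814], [-0.435, 0.689, -0.58]]
side [[516.7217157997866, 0.0, 311.92440705665456], [0.0, 516.7217157997866, 197.96954802959954], [0.0, 0.0, 1.0]] [ 0.066 -0.88   0.832] [[0.848, -0.53, -0.019], [-0.325, -0.491, -0.809], [0.419, 0.692, -0.588]]
0.1 [ 8.41360138e-01 -5.40474260e-01 -6.33283538e-04 -5.40225393e-04] 0.08794045436232668
```

View pics/scene0.png

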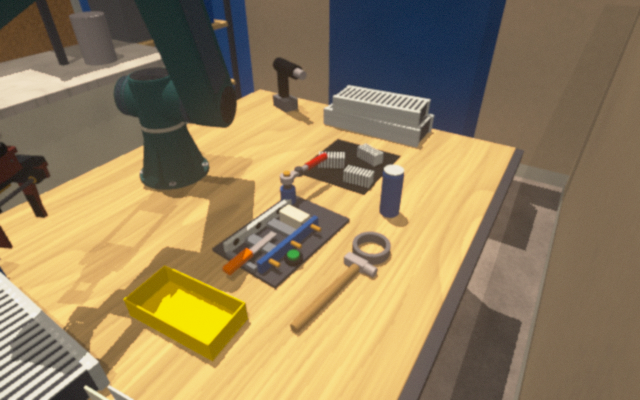

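View pics/side0.png

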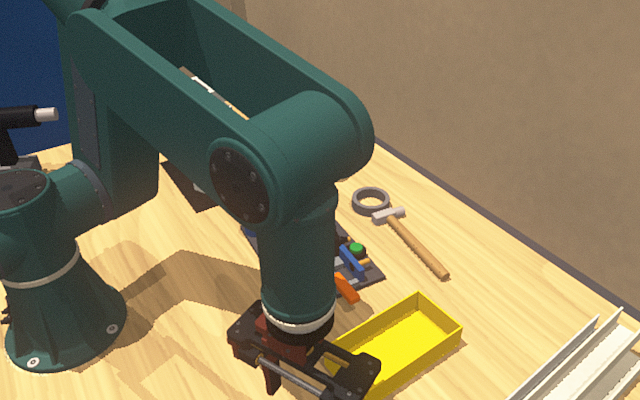

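The scene view shows the bin (187,310), the rig (285,235) with the file (240,260) and offcut (293,215), the wrench grip (316,160), three cores on the mat (332,160), (370,155), (358,176), and the can, tape and hammer beyond. The side view is mostly blocked by the arm.

```bash
cat > h.py <<'E'
from bench import *
import numpy as np, cv2
from scipy.spatial.transform import Rotation as Ro
def world(c,mask):
    v,u=np.nonzero(mask&(c["range_z"]>0)); z=c["range_z"][v,u]; K=c["intrinsics"]
    P=np.c_[(u-K[0,2])/K[0,0]*z,(v-K[1,2])/K[1,1]*z,z]
    return (P-c["t"])@c["R"]
def down(yaw):  # tool z down, tool x at yaw
    return (Ro.from_euler('z',yaw)*Ro.from_euler('x',np.pi)).as_quat()
def rect(P):  # min-area rectangle of xy (mm)
    (cx,cy),(w,h),a=cv2.minAreaRect((P[:,:2]*1000).astype(np.float32))
    if w<h: w,h,a=h,w,a+90
    a=(a+90)%180-90
    return np.array([cx,cy])/1000,w,h,np.radians(a)
def find(cam,q,c,n=3,minconf=0.3,save=None):
    out=[]
    for d in silhouettes(cam,q)[:n]:
        if d["conf"]<minconf: continue
        P=world(c,d["region"]); 
        if len(P)<10: continue
        out.append((d,P))
    return out
E
python3 - <<'E'
from h import *
c=capture("scene"); np.set_printoptions(precision=3,suppress=True)
for q in ["rig","bin","file","offcut","core0","grip","start_top","can","tape","hammer"]:
    for d,P in find("scene",q,c,4):
        r=rect(P); print(q,round(d["conf"],2),np.array(d["xy"]).round(),"med",np.median(P,0),"z",np.percentile(P[:,2],[2,98]),"rect",r[0],round(r[1]),round(r[2]),round(r[3],3))
E
```

```text
rig 0.85 [281. 236.] med [ 0.552 -0.104  0.019] z [0.005 0.106] rect [0.519 0.039] 615 287 -1.435
rig 0.55 [248. 253.] med [ 0.525 -0.227  0.034] z [0.011 0.046] rect [ 0.509 -0.196] 201 55 1.55
bin 0.69 [191. 311.] med [ 0.515 -0.418  0.011] z [0.002 0.056] rect [ 0.489 -0.407] 299 157 0.046
bin 0.6 [311. 162.] med [0.479 0.146 0.102] z [0.088 0.108] rect [0.476 0.15 ] 142 24 1.407
file 0.9 [243. 257.] med [ 0.526 -0.237  0.039] z [0.028 0.046] rect [ 0.51  -0.201] 194 51 -1.57
offcut 0.87 [292. 217.] med [ 0.541 -0.051  0.05 ] z [0.019 0.054] rect [ 0.53  -0.039] 102 44 -0.09
core0 0.73 [369. 156.] med [0.558 0.409 0.035] z [0.006 0.047] rect [0.55  0.418] 96 47 -0.353
core0 0.66 [357. 178.] med [0.589 0.25  0.032] z [0.002 0.047] rect [0.579 0.297] 118 94 -1.417
core0 0.59 [334. 159.] med [0.465 0.304 0.028] z [0.004 0.048] rect [0.459 0.268] 161 76 1.499
grip 0.65 [310. 166.] med [0.478 0.143 0.102] z [0.083 0.108] rect [0.455 0.19 ] 211 95 -1.088
grip 0.64 [282. 234.] med [ 0.554 -0.104  0.019] z [0.004 0.106] rect [0.52  0.023] 584 285 -1.433
can 0.93 [389. 190.] med [0.748 0.145 0.092] z [0.007 0.151] rect [0.712 0.185] 131 58 -0.631
tape 0.93 [373. 242.] med [ 0.773 -0.021  0.025] z [-0.001  0.032] rect [ 0.765 -0.012] 157 101 -1.159
hammer 0.58 [334. 285.] med [ 0.757 -0.194  0.023] z [0.007 0.028] rect [ 0.772 -0.19 ] 288 92 1.567
```

Run:
```python
from h import *
np.set_printoptions(precision=3,suppress=True)
for z in (0.5,0.45,0.4):
    try: move_ptp([0.5,-0.1,z],down(-1.57)); break
    except PlanningError as e: print(z,e)
c=capture("wrist"); cv2.imwrite("pics/w1.png",c["image"]); np.save("c_w1.npy",c,allow_pickle=True)
print(current_position(),(-c["R"].T@c["t"]).round(3),c["R"].round(3).tolist(),current_clock())
for q in ["rig","file","offcut","start_top","grip","core0","bin"]:
    for d,P in find("wrist",q,c,3):
        r=rect(P); print(q,round(d["conf"],2),np.array(d["xy"]).round(),"med",np.median(P,0),"z",np.percentile(P[:,2],[2,98]),"rect",r[0],round(r[1]),round(r[2]),round(r[3],3))
```

```text
[ 0.5   -0.101  0.499] [ 0.578 -0.1    0.662] [[-0.0, -1.0, 0.0], [-0.958, 0.001, 0.286], [-0.286, -0.0, -0.958]] 2.7917
rig 0.85 [304. 133.] med [ 0.538 -0.075  0.014] z [0.01  0.107] rect [ 0.534 -0.002] 496 237 1.496
rig 0.47 [322. 165.] med [ 0.467 -0.108  0.044] z [0.017 0.046] rect [ 0.466 -0.101] 257 21 1.524
file 0.67 [372. 142.] med [ 0.521 -0.221  0.041] z [0.001 0.046] rect [ 0.52  -0.213] 194 32 1.485
offcut 0.71 [286. 133.] med [ 0.538 -0.038  0.052] z [0.025 0.055] rect [ 0.534 -0.037] 87 40 -0.12
start_top 0.75 [347.  96.] med [ 0.619 -0.159  0.035] z [0.032 0.037] rect [ 0.618 -0.16 ] 28 28 0.002
grip 0.66 [183. 168.] med [0.475 0.154 0.105] z [0.094 0.109] rect [0.476 0.179] 197 29 1.462
core0 0.87 [ 66. 126.] med [0.551 0.412 0.043] z [0.007 0.047] rect [0.551 0.438] 100 76 -0.374
core0 0.7 [126. 175.] med [0.455 0.309 0.043] z [0.006 0.047] rect [0.444 0.328] 90 73 0.485
core0 0.55 [137. 107.] med [0.585 0.258 0.043] z [0.003 0.047] rect [0.584 0.28 ] 100 69 0.084
bin 0.91 [471. 139.] med [ 0.524 -0.435  0.006] z [0.003 0.056] rect [ 0.517 -0.437] 240 155 0.059
bin 0.71 [134. 109.] med [0.587 0.259 0.044] z [0.003 0.047] rect [0.586 0.281] 97 70 0.086
bin 0.53 [302. 134.] med [ 0.538 -0.075  0.013] z [0.01  0.107] rect [0.53  0.002] 506 251 1.491
```

View pics/w1.png

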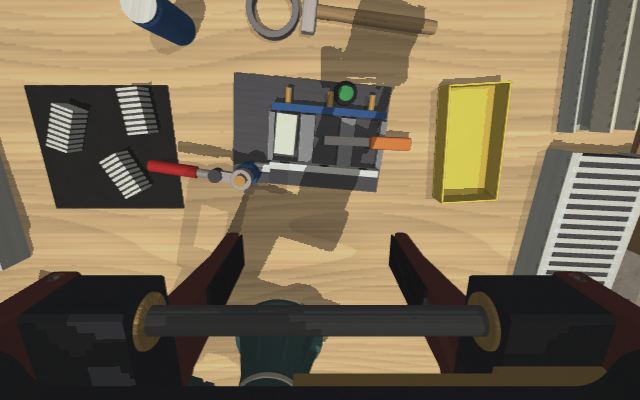

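Wrist view (w1): mat with three cores at (67,128), (137,110), (125,175), wrench red grip (172,167) with bolt (243,178), offcut (286,133), file (372,142), button (347,93), bin (472,140).

Run:
```python
from h import *
np.set_printoptions(precision=4,suppress=True,linewidth=200)
c=np.load("c_w1.npy",allow_pickle=True).item()
m=np.zeros((400,640),bool); m[60:215,140:420]=1
hsv=cv2.cvtColor(c["image"],cv2.COLOR_BGR2HSV)
v,u=np.nonzero(m&(c["range_z"]>0)); P=world(c,m); H=hsv[v,u]
blue=(H[:,0]>100)&(H[:,0]<125)&(H[:,1]>120)
f=P[blue&(P[:,2]>.042)&(P[:,2]<.05)&(P[:,0]>.52)]
print("fence",len(f),rect(f), "line",cv2.fitLine((f[:,:2]).astype(np.float32),cv2.DIST_HUBER,0,.001,.001).ravel())
red=((H[:,0]<6)|(H[:,0]>174))&(H[:,1]>150)
g=P[red&(P[:,2]>.085)]; print("grip",len(g),rect(g))
bed=P[(P[:,2]>.008)&(P[:,2]<.016)]; print("bed",len(bed),rect(bed))
yaw=rect(f)[3]-np.pi/2; yaw=(yaw+np.pi/2)%np.pi-np.pi/2
b=rect(bed); print("yaw",yaw, b[3])
c_,s_=np.cos(yaw),np.sin(yaw); R=np.array([[c_,s_],[-s_,c_]])
Q=P.copy(); Q[:,:2]=P[:,:2]@R.T
def rng(S,n): print(n,len(S),"x",np.percentile(S[:,0],[1,5,50,95,99]),"y",np.percentile(S[:,1],[1,5,50,95,99]))
rng(Q[blue&(P[:,2]>.042)&(P[:,2]<.05)&(P[:,0]>.52)],"fence")
rng(Q[(P[:,2]>.008)&(P[:,2]<.016)],"bed")
j=Q[(P[:,2]>.041)&(P[:,2]<.047)&(P[:,0]<.5)]; rng(j,"jaw")
r=Q[(P[:,2]>.0235)&(P[:,2]<.029)]; rng(r,"ribs"); print(np.histogram(r[:,1],bins=np.arange(-.25,.05,.006)))
ax=Q[(P[:,2]>.09)&~red]; rng(ax,"wrench metal"); print(rect(P[(P[:,2]>.09)&~red]))
for n in "x": print("p99.5 jaw face",np.percentile(j[:,0],99.5),"fence lo")
```

```text
fence 817 (array([ 0.5838, -0.1252]), 227.2942657470703, 13.723248481750488, np.float64(1.4859542728935338)) line [ 0.0852  0.9964  0.5839 -0.1242]
grip 574 (array([0.4769, 0.1757]), 90.72322082519531, 22.68934440612793, np.float64(1.4225168436214648))
bed 9904 (array([0.5329, 0.0222]), 552.8468627929688, 248.2724151611328, np.float64(1.5699840626624224))
yaw -0.08484205390136279 1.5699840626624224
fence 817 x [0.5856 0.5862 0.5923 0.5984 0.599 ] y [-0.1858 -0.1766 -0.0737  0.028   0.0362]
bed 9904 x [0.4271 0.4349 0.5585 0.6435 0.649 ] y [-0.1962 -0.1814 -0.0187  0.1151  0.2934]
jaw 756 x [0.4406 0.4662 0.4728 0.4795 0.48  ] y [-0.1883 -0.1781 -0.0722  0.0335  0.0959]
ribs 2061 x [0.4277 0.4825 0.5397 0.6294 0.6479] y [-0.1973 -0.1921 -0.0469  0.0468  0.3072]
(array([  0,   0,   0,   0,   0,   0,   0,   0,  46,  93,  64,   3,   1,   0,   2,   1,   1,   0,   1,  53, 131, 148, 131, 132,  82,  26,  37,  28,   1,   0,   0,   2,   2,  67, 136, 137, 136, 132,
        70,   8,   3,   1,   0,   3,   3,   1,   0,  74, 139]), array([-0.25 , -0.244, -0.238, -0.232, -0.226, -0.22 , -0.214, -0.208, -0.202, -0.196, -0.19 , -0.184, -0.178, -0.172, -0.166, -0.16 , -0.154, -0.148, -0.142, -0.136, -0.13 , -0.124, -0.118, -0.112,
       -0.106, -0.1  , -0.094, -0.088, -0.082, -0.076, -0.07 , -0.064, -0.058, -0.052, -0.046, -0.04 , -0.034, -0.028, -0.022, -0.016, -0.01 , -0.004,  0.002,  0.008,  0.014,  0.02 ,  0.026,  0.032,
        0.038,  0.044]))
wrench metal 797 x [0.4327 0.4373 0.455  0.4682 0.4709] y [0.0641 0.0678 0.1037 0.1663 0.1807]
(array([0.4647, 0.1215]), 194.60153198242188, 39.85197448730469, np.float64(1.4675847198005487))
p99.5 jaw face 0.48016911993937356 fence lo
```

Run:
```python
from h import *
np.set_printoptions(precision=4,suppress=True,linewidth=200)
c=np.load("c_w1.npy",allow_pickle=True).item()
hsv=cv2.cvtColor(c["image"],cv2.COLOR_BGR2HSV)
def pts(u0,u1,v0,v1,h0,h1,s0,z0,z1):
    m=np.zeros((400,640),bool); m[v0:v1,u0:u1]=1
    m&=(hsv[...,0]>=h0)&(hsv[...,0]<=h1)&(hsv[...,1]>=s0)
    P=world(c,m); return P[(P[:,2]>z0)&(P[:,2]<z1)]
f=pts(360,420,125,160,3,16,150,.035,.05); print("handle",len(f),rect(f),np.median(f[:,2]))
b=pts(420,520,70,215,18,35,100,.05,.06); print("binrim",len(b),rect(b),np.median(b[:,2]))
o=pts(265,305,105,165,0,180,0,.048,.058); print("offcut top",len(o),rect(o),np.median(o[:,2]))
s=pts(330,362,80,105,50,80,80,.02,.04); print("button",len(s),rect(s),np.median(s[:,2]))
for n,b in dict(A=(40,90,95,160),C=(110,163,85,137),B=(98,152,145,200)).items():
    k=pts(b[0],b[1],b[2],b[3],0,180,0,.041,.055); r=rect(k); print(n,len(k),r,np.median(k[:,2]))
m=pts(30,60,90,200,0,180,0,-.01,.012); print("mat z",np.median(m[:,2]))
```

```text
handle 513 (array([ 0.519 , -0.2522]), 82.48487091064453, 25.5306453704834, np.float64(1.5224177419066807)) 0.0443403529194391
binrim 1021 (array([ 0.5155, -0.421 ]), 240.38780212402344, 121.95272064208984, np.float64(0.057983878732021175)) 0.054890811755146304
offcut top 825 (array([ 0.5457, -0.0422]), 95.55514526367188, 63.29616928100586, np.float64(-0.04517426946463259)) 0.05248340267416217
button 218 (array([ 0.6177, -0.1585]), 31.154890060424805, 30.97125244140625, np.float64(-0.8088847142089116)) 0.034332020243653345
A 973 (array([0.5496, 0.4215]), 91.03257751464844, 44.15290832519531, np.float64(-0.36477304135009875)) 0.04439609455532172
C 987 (array([0.583 , 0.2677]), 90.1167984008789, 43.18593978881836, np.float64(0.0956683862990234)) 0.04455401768228684
B 826 (array([0.4505, 0.3162]), 89.92979431152344, 43.4731559753418, np.float64(0.48843982275561365)) 0.04431775505983798
mat z 0.0021990538993903385
```

```bash
cat >> h.py <<'E'
def up(z,rate=0.25):
    p=current_position(); servo_line([p[0],p[1],z],rate=rate)
def above(xy,yaw,z,zhi=0.2,rate=0.12,contact=None):
    move_ptp([xy[0],xy[1],zhi],down(yaw)); return servo_line([xy[0],xy[1],z],rate=rate,contact_N=contact)
def rot(a): return np.array([[np.cos(a),-np.sin(a)],[np.sin(a),np.cos(a)]])
BIN=np.array([.5155,-.421]); BY=.058
E
python3 - <<'E'
from h import *
print(above([.519,-.2522],-.048,.020,.18,contact=8))
move_gripper(0.015); print("gap",current_finger_gap(),current_position())
up(0.16); print("gap",current_finger_gap())
xy=BIN+rot(BY)@[-.0475,-.022]
move_ptp([*xy,.16],down(-1.513)); print("gap",current_finger_gap())
print(servo_line([*xy,.014],rate=.12,contact_N=8),current_position())
move_gripper(0.044); up(.16)
c=capture("wrist"); 
cv2.imwrite("pics/w2.png",c["image"]); print(current_clock())
E
```

```text
True
gap 0.025956931968695033 [ 0.51908433 -0.25185385  0.02597057]
gap 0.02561383643271236
gap 0.025763961508410066
False [ 0.46986235 -0.44628799  0.01483093]
11.2917
```

View pics/w2.png

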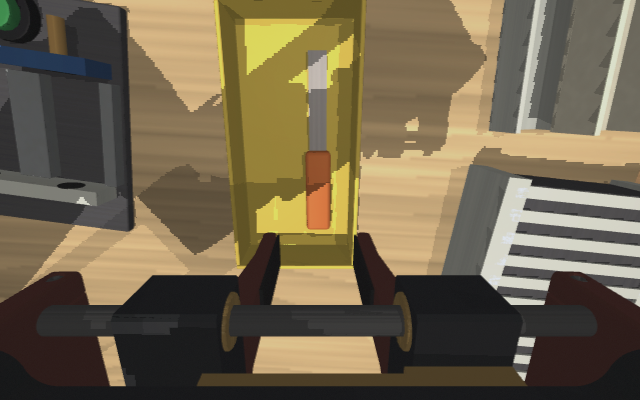

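The file lies flat inside the bin (318,140). Now a closer look at the rig for the offcut and the rig's pose.

Run:
```python
from h import *
np.set_printoptions(precision=4,suppress=True,linewidth=200)
move_ptp([.45,-.09,.36],down(-1.655)); move_gripper(.086)
c=capture("wrist"); np.save("c_w3.npy",c,allow_pickle=True); cv2.imwrite("pics/w3.png",c["image"])
d=silhouettes("wrist","offcut")[0]; P=world(c,d["region"]); T=P[(P[:,2]>.049)&(P[:,2]<.057)]; r=rect(T); print("offcut",d["conf"],d["xy"],r,np.median(T[:,2]))
m=np.zeros((400,640),bool); m[:300,:]=1; hsv=cv2.cvtColor(c["image"],cv2.COLOR_BGR2HSV)
v,u=np.nonzero(m&(c["range_z"]>0)); P=world(c,m); H=hsv[v,u]
f=P[(H[:,0]>100)&(H[:,0]<125)&(H[:,1]>120)&(P[:,2]>.042)&(P[:,2]<.05)&(P[:,0]>.54)]; fr=rect(f); print("fence",len(f),fr)
g=P[((H[:,0]<6)|(H[:,0]>174))&(H[:,1]>150)&(P[:,2]>.085)]; print("grip",len(g),rect(g) if len(g)>5 else 0)
yaw=fr[3]-np.pi/2; Q=P.copy(); Q[:,:2]=P[:,:2]@rot(yaw)
fq=f[:,:2]@rot(yaw); print("yaw",yaw,"fence x",np.percentile(fq[:,0],[.5,2,98,99.5]),"y",np.percentile(fq[:,1],[.5,99.5]))
s=(Q[:,0]>.49)&(Q[:,0]<.575)&(Q[:,1]>-.22)&(Q[:,1]<.07)
R=Q[s&(Q[:,2]>.0235)&(Q[:,2]<.0285)]
h,e=np.histogram(R[:,1],bins=np.arange(-.22,.07,.002))
idx=np.nonzero(h>.4*h.max())[0]; runs=np.split(idx,np.nonzero(np.diff(idx)>1)[0]+1)
print("rib runs",[(round(e[k[0]],3),round(e[k[-1]+1],3)) for k in runs])
j=Q[(Q[:,2]>.041)&(Q[:,2]<.047)&(Q[:,0]<.5)&(Q[:,1]<.03)]; print("jaw face x",np.percentile(j[:,0],[1,98,99.5]),len(j))
print(current_clock())
```

```text
offcut 0.66 [275.0, 106.7] (array([ 0.538 , -0.0369]), 79.88703155517578, 40.018550872802734, np.float64(-0.1181914886518801)) 0.052544980078454116
fence 1617 (array([ 0.5836, -0.1251]), 228.6142578125, 14.282474517822266, np.float64(1.4839201504529311))
grip 1032 (array([0.476 , 0.1754]), 90.91279602050781, 23.512596130371094, np.float64(1.4246311272108787))
yaw -0.08687617634196543 fence x [0.5852 0.5852 0.5991 0.5993] y [-0.1867  0.0388]
rib runs [(np.float64(-0.198), np.float64(-0.186)), (np.float64(-0.132), np.float64(-0.102)), (np.float64(-0.048), np.float64(-0.018)), (np.float64(0.036), np.float64(0.048))]
jaw face x [0.2476 0.4885 0.4965] 1982
13.7083
```

View pics/w3.png

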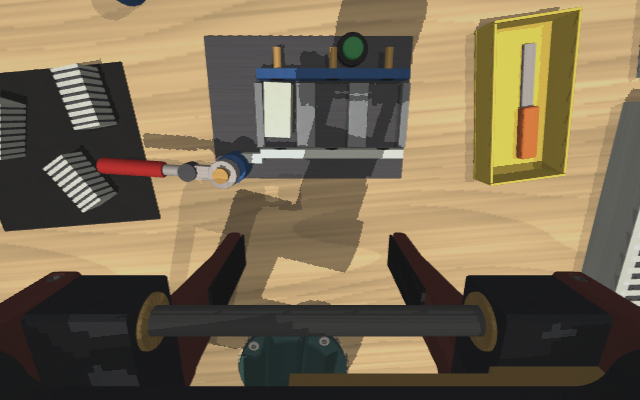

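Run:
```python
from h import *
np.set_printoptions(precision=4,suppress=True,linewidth=200)
c=np.load("c_w3.npy",allow_pickle=True).item()
m=np.zeros((400,640),bool); m[160:190,205:245]=1; P=world(c,m); T=P[P[:,2]>.09]; print("bolt head",rect(T),np.median(T,0),np.percentile(T[:,2],98), rect(T[T[:,2]>.112]) if (T[:,2]>.112).sum()>8 else "")
print(above([.538,-.0369],-1.689,.031,.16,contact=12))
move_gripper(0.03); print("gap",current_finger_gap(),current_position())
up(0.18); print("gap",current_finger_gap())
xy=BIN+rot(BY)@[0,.014]
move_ptp([*xy,.16],down(-1.513)); print("gap",current_finger_gap())
print(servo_line([*xy,.042],rate=.12,contact_N=10),current_position())
move_gripper(0.048); up(.2); move_gripper(.086)
c=capture("scene"); 
cv2.imwrite("pics/s4.png",c["image"][90:390,100:420])
for q in ["file","offcut"]:
    d=silhouettes("scene",q)[0]; P=world(c,d["region"]); print(q,d["conf"],(np.median(P,0)[:2]-BIN)@rot(BY),np.percentile(P[:,2],[2,98]))
for d in silhouettes("scene","core0"):
    P=world(c,d["region"]);T=P[(P[:,2]>.04)&(P[:,2]<.05)]
    if len(T)>20: print(round(d["conf"],2),rect(T))
print(current_clock())
```

```text
bolt head (array([0.4561, 0.0488]), 47.705223083496094, 40.79393005371094, np.float64(1.5518121161223213)) [0.4583 0.0434 0.1066] 0.11642607137489712 (array([0.4557, 0.0456]), 21.476882934570312, 21.077247619628906, np.float64(-0.9411966824345553))
False
gap 0.0397705332069726 [ 0.538  -0.0369  0.031 ]
gap 0.03966952594461274
gap 0.039877673415837325
False [ 0.5153 -0.4075  0.0428]
file 0.74 [-0.0076 -0.0246] [0.0069 0.0242]
offcut 0.91 [0.0093 0.0048] [0.0077 0.0464]
0.88 (array([0.5835, 0.266 ]), 91.24530029296875, 45.74430465698242, np.float64(0.09084043310498122))
0.74 (array([0.5516, 0.417 ]), 90.44886779785156, 40.346282958984375, np.float64(-0.35187588482306303))
0.65 (array([0.4521, 0.3144]), 86.8037109375, 43.9163818359375, np.float64(0.4497455901448755))
22.0
```

View pics/s4.png

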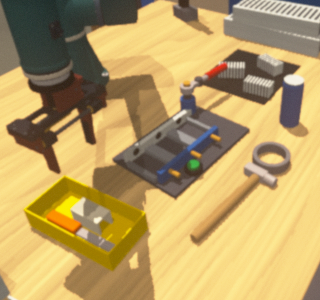

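Both are in the bin (the offcut beside and over the file, crop (85,225)). Next the cores, starting with the +x one into bay 0.

```bash
cat >> h.py <<'E'
YR=-.086; RIG=np.array([.5352,-.075])
def rig(x,y): return rot(YR)@(RIG+[x,y])
def torig(p): return rot(YR).T@np.asarray(p)[:2]-RIG
def cores(cam,c,z0=.038,z1=.052):
    out=[]
    for d in silhouettes(cam,"core0"):
        P=world(c,d["region"]); T=P[(P[:,2]>z0)&(P[:,2]<z1)]
        if d["conf"]<.3 or len(T)<60: continue
        r=rect(T)
        if 78<r[1]<100 and 34<r[2]<55 and not any(np.hypot(*(r[0]-o[0]))<.03 for o in out): out.append((*r,np.median(T[:,2]),d["conf"]))
    return out
def look():
    move_ptp([.45,.3,.36],down(-1.57)); c=capture("wrist"); L=cores("wrist",c)
    for r in L: print("core",r[0].round(4),round(r[1]),round(r[2]),round(r[3],3),r[4:])
    return c,L
def pick(r,shift=0.,zhi=.16):
    "grasp core r; shift: gripper offset along jaw axis normal (+y side)"
    yaw=r[3]-np.pi/2; n=-np.array([np.cos(yaw),np.sin(yaw)])
    g=r[0]+shift*n
    print("contact down",above(g,yaw,.0225,zhi,contact=15))
    move_gripper(.036); print("gap",current_finger_gap()); up(.2); print("gap up",current_finger_gap(),current_clock())
def place(y):
    xy=rig(-.001,y); move_ptp([*xy,.15],down(YR-np.pi/2)); g=current_finger_gap(); print("gap over bay",g)
    if g<.038: return False
    servo_line([*xy,.05],rate=.15); print("touch",servo_line([*xy,.0325],rate=.04,contact_N=8),current_position(),current_force())
    move_gripper(.056); up(.16); return True
E
python3 - <<'E'
from h import *
move_gripper(.086); c,L=look(); np.save("c_w5.npy",c,allow_pickle=True)
r=min(L,key=lambda r:np.hypot(*(r[0]-[.583,.268]))); assert np.hypot(*(r[0]-[.583,.268]))<.08
pick(r); print(place(-.084)); move_gripper(.086)
c,L=look(); 
s=capture("scene")
for r in cores("scene",s,.048,.06): print("placed",torig(r[0]),r[3]-YR,r[4:])
print(current_clock())
E
```

```text
core [0.4503 0.3162] 90 42 0.484 (np.float64(0.04475818848320683), 0.95)
core [0.5493 0.4217] 90 42 -0.372 (np.float64(0.04468472083699514), 0.74)
core [0.5826 0.2677] 90 42 0.089 (np.float64(0.04491625676350337), 0.62)
contact down False
gap 0.04147596048272865
gap up 0.04178561876242354 28.7583
gap over bay 0.04213983541569899
touch False [ 0.51845199 -0.20423773  0.03231268] [-0.45432507 -0.14150363 -2.02311107]
True
core [0.4508 0.316 ] 90 41 0.479 (np.float64(0.04472082675134683), 0.92)
core [0.5489 0.4214] 89 41 -0.37 (np.float64(0.04471113979116997), 0.86)
placed [ 0.00121688 -0.08432116] -0.008763660542453047 (np.float64(0.053333633351069894), 0.83)
35.8583
```

Run:
```python
from h import *
c,L=look()
r=min(L,key=lambda r:np.hypot(*(r[0]-[.549,.4214]))); assert np.hypot(*(r[0]-[.549,.4214]))<.08
pick(r); print(place(0)); move_gripper(.086)
c,L=look(); np.save("c_w6.npy",c,allow_pickle=True); cv2.imwrite("pics/w6.png",c["image"])
s=capture("scene")
for r in cores("scene",s,.048,.06): print("placed",torig(r[0]),r[3]-YR,r[4:])
print(current_clock())
```

```text
core [0.4504 0.3163] 90 42 0.48 (np.float64(0.04472430583132545), 0.56)Traceback (most recent call last):
  File "<stdin>", line 3, in <module>
AssertionError
```

Run:
```python
from h import *
c,L=look(); cv2.imwrite("pics/w6.png",c["image"])
for d in silhouettes("wrist","core0"):
    P=world(c,d["region"]); print(d["conf"],d["xy"],np.median(P,0) if len(P) else 0,len(P))
```

```text
core [0.5492 0.4215] 90 42 -0.373 (np.float64(0.04469548743346282), 0.64)
core [0.4504 0.3162] 90 42 0.481 (np.float64(0.0447183611645286), 0.57)
0.65 [626.1, 119.7] [ 0.512444   -0.18497727  0.04273965] 1663
0.64 [240.0, 99.3] [0.54946594 0.41815048 0.04447128] 1880
0.57 [308.0, 164.1] [0.45273478 0.315796   0.0445102 ] 1540
```

View pics/w6.png

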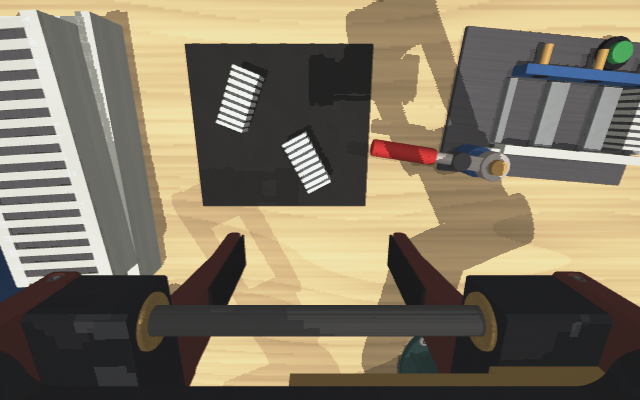

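Only a network miss: both cores are still on the mat, at (240,99) and (307,160). I'll check the clearance to the grey rack at the left and then go on.

Run:
```python
from h import *
c,L=look()
if len(L)<2: c,L=look()
m=np.zeros((400,640),bool); m[:230,:230]=1; P=world(c,m); s=P[(P[:,2]>.06)&(P[:,1]>.3)]; print("rack min y by x",[ (x,round(s[(abs(s[:,0]-x)<.03)][:,1].min(),3)) for x in (.4,.5,.55,.6) if (abs(s[:,0]-x)<.03).any()],s[:,2].max())
r=min(L,key=lambda r:np.hypot(*(r[0]-[.549,.4214]))); assert np.hypot(*(r[0]-[.549,.4214]))<.08
if s[:,1].min()<.53: raise SystemExit("rack close")
pick(r); print(place(0)); move_gripper(.086)
s=capture("scene")
for r in cores("scene",s,.048,.06): print("placed",torig(r[0]),r[3]-YR,r[4:])
print(current_clock())
```

```text
core [0.5492 0.4216] 90 42 -0.373 (np.float64(0.04473858909177325), 0.65)
core [0.4504 0.3164] 90 42 0.487 (np.float64(0.04469291846646313), 0.59)
rack min y by x [(0.4, np.float64(0.603)), (0.5, np.float64(0.603)), (0.55, np.float64(0.603)), (0.6, np.float64(0.603))] 0.1337743920411122
contact down False
gap 0.04136935916998512
gap up 0.04201098330627621 40.8583
gap over bay 0.0420011361382402
touch False [ 0.52560614 -0.12057491  0.03227836] [-0.41924427 -0.20995595 -3.5118284 ]
True
placed [ 0.00052208 -0.0859836 ] -0.04874170324617755 (np.float64(0.053200346061427886), 0.94)
46.1
```

Run:
```python
from h import *
c,L=look()
E0=[.4504,.3163]
if not any(np.hypot(*(r[0]-E0))<.08 for r in L): c,L=look()
r=min(L,key=lambda r:np.hypot(*(r[0]-E0))); assert np.hypot(*(r[0]-E0))<.08
yaw=r[3]-np.pi/2; n=-np.array([np.cos(yaw),np.sin(yaw)]); g=r[0]+.014*n; print(n)
if above(g,yaw,.0225,.16,contact=10): print("CONTACT",current_position(),current_force()); up(.16); raise SystemExit
move_gripper(.036); print("gap",current_finger_gap()); up(.2); print("gap up",current_finger_gap(),current_clock())
print(place(.084)); move_gripper(.086)
move_ptp([.45,-.09,.36],down(-1.655)); c=capture("wrist"); cv2.imwrite("pics/w7.png",c["image"]); np.save("c_w7.npy",c,allow_pickle=True)
for r in cores("wrist",c,.048,.06): print("placed",torig(r[0]),r[3]-YR,r[4:])
print(current_clock())
```

```text
core [ 0.5257 -0.1193] 90 43 -0.081 (np.float64(0.04660067137943112), 0.74)
core [0.4503 0.3162] 90 42 0.483 (np.float64(0.04469755657299356), 0.59)
[-0.46451766  0.88556386]
gap 0.041889940062376
gap up 0.042162312130276616 51.65
gap over bay 0.0420193066234072
touch False [ 0.53282273 -0.03693935  0.03230571] [-0.41117117  0.03004063 -3.84566034]
True
placed [-0.00107527 -0.08373583] -0.0017105447114871969 (np.float64(0.053885391025512916), 0.93)
placed [-0.00149824  0.08402685] 0.005563480331900725 (np.float64(0.05375868287945702), 0.73)
placed [-0.00116576  0.0001682 ] 0.003482353098058305 (np.float64(0.05378724174764687), 0.71)
57.2333
```

View pics/w7.png

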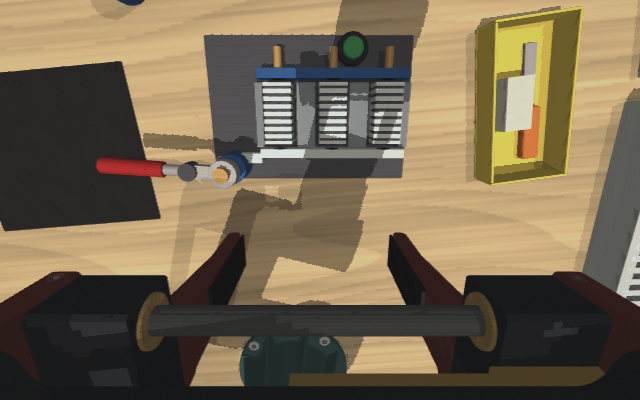

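All three cores sit in their bays (276,112), (332,112), (388,112), within about 2 mm of the target. Next the wrench: find contact, then sweep in an arc while watching the force.

```bash
cat >> h.py <<'E'
O=np.array([.4557,.0458]); PHI0=1.4246; PHIE=YR+np.radians(95)-1.1; RC=.135; ZW=.085
def u_(a): return np.array([np.cos(a),np.sin(a)])
def t_(a): return np.array([-np.sin(a),np.cos(a)])
def wpt(phi,d,k=0.):
    return (O+RC*u_(phi)+d*t_(phi)) if k==0 else (O+.05*u_(PHIE)+(RC-.05)*u_(PHIE-k)+d*t_(PHIE-k))
E
python3 - <<'E'
from h import *
np.set_printoptions(precision=3,suppress=True)
move_gripper(0.0); p=wpt(PHI0,.06); above(p,PHI0,ZW,.2)
sleep(.2); f0=current_force(); q=wpt(PHI0,.005)
hit=servo_line([*q,ZW],rate=.03,contact_N=2.0); p=current_position()
d=(np.array(p[:2])-O)@t_(PHI0); print(hit,p,"d",d,"f",current_force()-f0,"gap",current_finger_gap(),current_clock())
E
```

```text
True [0.454 0.182 0.085] d 0.021310821033776798 f [0.543 0.063 0.352] gap 0.00018370886164480703 63.1833
```

Run:
```python
from h import *
np.set_printoptions(precision=2,suppress=True)
d=.022; f0=current_force()
N=18
for i,phi in enumerate(np.linspace(PHI0,PHIE+.03,N+1)[1:]):
    servo_line([*wpt(phi,d),ZW],down(phi),rate=.09); F=current_force(); print(i,round(phi,3),"tan",round(-(F-f0)[:2]@t_(phi),2),F-f0)
    if abs((F-f0)[:2]@t_(phi))>11: break
s=capture("scene"); cv2.imwrite("pics/s8.png",s["image"][100:300,200:460].repeat(2,0).repeat(2,1)); print(current_clock())
```

```text
0 1.373 tan -1.54 [-1.59 -0.13 -0.41]
1 1.322 tan -0.92 [-0.99 -0.15 -0.91]
2 1.271 tan -0.47 [-0.76 -0.87  0.49]
3 1.22 tan -1.67 [-1.62  0.41 -0.15]
4 1.168 tan 0.34 [0.42 0.13 0.09]
5 1.117 tan -0.58 [-0.29  0.73  0.62]
6 1.066 tan -1.05 [-1.24 -0.08  0.51]
7 1.015 tan -0.41 [-0.46  0.05 -0.15]
8 0.963 tan -0.68 [-0.55  0.41 -0.71]
9 0.912 tan -0.77 [-0.45  0.68 -0.38]
10 0.861 tan -0.99 [-0.38  1.08 -0.54]
11 0.81 tan -0.58 [-0.83 -0.04 -0.38]
12 0.758 tan -1.48 [-1.38  0.73 -1.04]
13 0.707 tan -1.31 [-0.91  0.95 -0.52]
14 0.656 tan -2.09 [-1.51  1.48 -0.18]
15 0.605 tan -2.02 [-1.26  1.58 -0.11]
16 0.553 tan -1.5 [-1.72  0.7   0.07]
17 0.502 tan -0.89 [-0.97  0.48  0.03]
67.7333
```

View pics/s8.png

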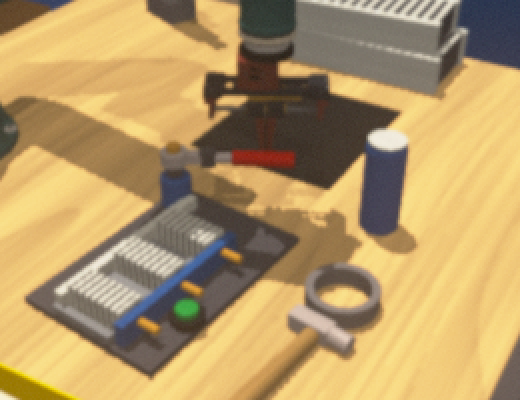

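The wrench follows (crop (265,158)) and the force is still low. I'll carry on in small steps through the stop, and measure the grip's direction on the way.

```bash
cat >> h.py <<'E'
def gripdir(cam="scene"):
    c=capture(cam); hsv=cv2.cvtColor(c["image"],cv2.COLOR_BGR2HSV)
    m=((hsv[...,0]<8)|(hsv[...,0]>172))&(hsv[...,1]>130)
    P=world(c,m); P=P[(P[:,2]>.08)&(P[:,2]<.115)&(np.hypot(*(P[:,:2]-O).T)<.22)]
    if len(P)<20: return None
    r=rect(P); l=cv2.fitLine(P[:,:2].astype(np.float32),cv2.DIST_HUBER,0,.001,.001).ravel()
    return len(P),r[0].round(4),round(r[1]),round(r[2]),round(float(r[3]),3),round(float(np.arctan(l[1]/l[0])),3)
E
python3 - <<'E'
from h import *
np.set_printoptions(precision=2,suppress=True)
d=.022; print(PHIE,gripdir())
for k in (.001,.05,.1,.15,.2):
    servo_line([*wpt(0,d,k),ZW],down(PHIE-k),rate=.06); sleep(.05); F=current_force(); print(k,"tan",round(-F[:2]@t_(PHIE-k),2),F,gripdir())
print(current_position(),current_clock())
E
```

```text
0.472062789394613 (240, array([0.57, 0.11]), 88, 24, 0.523, 0.525)
0.001 tan -4.96 [-1.59  4.76  0.49] (243, array([0.58, 0.1 ]), 88, 30, 0.518, 0.493)
0.05 tan -10.26 [-3.18  9.82  1.75] (236, array([0.58, 0.1 ]), 88, 26, 0.429, 0.432)
0.1 tan -10.54 [-3.49  9.95  2.57] (234, array([0.58, 0.1 ]), 89, 31, 0.389, 0.392)
0.15 tan -11.72 [-3.73 11.11  0.9 ] (233, array([0.58, 0.1 ]), 90, 38, 0.357, 0.35)
0.2 tan -10.89 [-3.45 10.34  1.6 ] (232, array([0.58, 0.1 ]), 91, 38, 0.297, 0.331)
[0.58 0.11 0.08] 69.5333
```

Run:
```python
from h import *
np.set_printoptions(precision=2,suppress=True)
d=.022
for k in (.24,.27):
    servo_line([*wpt(0,d,k),ZW],down(PHIE-k),rate=.04); F=current_force(); print(k,"tan",round(-F[:2]@t_(PHIE-k),2),gripdir())
p=current_position(); print((np.array(p[:2])-wpt(0,d,.27))@t_(PHIE-.27))
sleep(.2)
for k in (.2,.1,.001): servo_line([*wpt(0,d,k),ZW],down(PHIE-k),rate=.06)
F=current_force(); print("back",F)
servo_line([*wpt(PHIE,.06),ZW],down(PHIE),rate=.1); sleep(.2); print(current_force(),gripdir())
up(.2); 
move_ptp([.45,-.03,.36],down(-1.655)); c=capture("wrist"); cv2.imwrite("pics/w9.png",c["image"]); print(gripdir("wrist"))
for r in cores("wrist",c,.048,.06): print("core",torig(r[0]),r[3]-YR,r[4:])
print(current_clock())
```

```text
0.24 tan -11.62 (230, array([0.58, 0.09]), 92, 28, 0.265, 0.259)
0.27 tan -12.2 (229, array([0.58, 0.09]), 91, 50, 0.265, 0.243)
0.0024267762088896615
back [-3.15  4.53  0.5 ]
[-0.12 -0.08 -0.01] (235, array([0.58, 0.1 ]), 89, 23, 0.477, 0.498)
(1255, array([0.57, 0.11]), 91, 22, 0.468, 0.467)
core [0.   0.08] -0.018908040608728388 (np.float64(0.05391003933739891), 0.91)
core [0. 0.] -0.0008344978709056289 (np.float64(0.05393122439834322), 0.56)
core [ 0.01 -0.08] -0.0026201473818037585 (np.float64(0.053870727973567636), 0.55)
74.2583
```

View pics/w9.png

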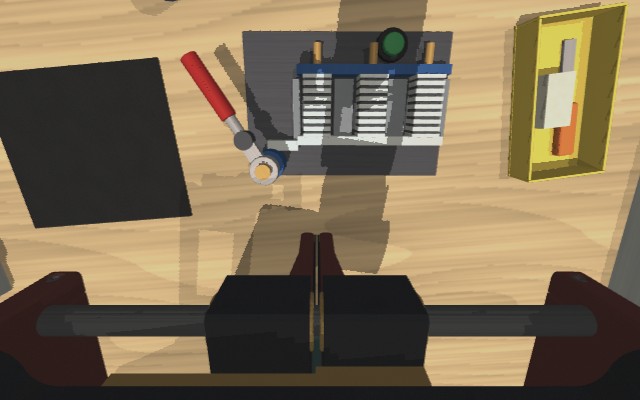

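The handle is straight at 0.467 rad, against 0.472 expected for a tight bolt, and the cores are against the fence. The camera put the click at about 0.21–0.23 rad at its furthest. Now the button.

Run:
```python
from h import *
np.set_printoptions(precision=4,suppress=True)
x,y=.6177,-.1585
move_ptp([x,y,.12],down(YR-np.pi/2)); servo_line([x,y,.045],rate=.12); sleep(.2); f0=current_force()
for z in (.0345,.032,.030,.0285,.0275,.0265):
    h=servo_line([x,y,z],rate=.02,contact_N=12); sleep(.1); F=(current_force()-f0)[2]; print(z,h,current_position(),round(F,2))
    if h or F>10: break
s=capture("scene"); sleep(.1); up(.2); move_ptp([.45,-.1,.36],down(-1.655)); sleep(.3)
c=capture("wrist"); cv2.imwrite("pics/w10.png",c["image"]); print(gripdir("wrist"))
for r in cores("wrist",c,.048,.06): print("core",torig(r[0])-[.005,0],r[3]-YR,r[4:])
hsv=cv2.cvtColor(c["image"],cv2.COLOR_BGR2HSV); m=(hsv[...,0]>50)&(hsv[...,0]<80)&(hsv[...,1]>80); P=world(c,m); P=P[np.hypot(P[:,0]-x,P[:,1]-y)<.03]; print("button z",np.median(P[P[:,2]>.02],0))
for q in ["file","offcut"]:
    d=silhouettes("wrist",q)[0]; P=world(c,d["region"]); print(q,d["conf"],(np.median(P,0)[:2]-BIN)@rot(BY),np.percentile(P[:,2],[2,98]))
print(current_clock(),current_force())
```

```text
0.0345 False [ 0.6177 -0.1585  0.0345] 0.49
0.032 False [ 0.618  -0.1586  0.0322] 2.85
0.03 False [ 0.618  -0.1586  0.0302] 2.96
0.0285 False [ 0.618  -0.1586  0.0287] 4.67
0.0275 False [ 0.618  -0.1586  0.0283] 9.34
0.0265 False [ 0.6181 -0.1586  0.0282] 16.43
(1326, array([0.5735, 0.1051]), 92, 23, 0.46, 0.472)
core [-0.0007  0.0842] 0.00479103045772325 (np.float64(0.05370999494901224), 0.94)
core [-0.0005 -0.0835] 0.0018122847784696194 (np.float64(0.05380212740077845), 0.9)
core [-0.0006 -0.0003] -0.0016559499091405722 (np.float64(0.05383806308181642), 0.88)
button z [ 0.6175 -0.1579  0.0344]
file 0.89 [-0.0384 -0.0181] [0.0052 0.0249]
offcut 0.6 [0.0469 0.3794] [0.0216 0.0559]
81.4917 [ 0.2402 -0.2    -0.0064]
```

Run:
```python
from h import *
c=capture("wrist")
for d in silhouettes("wrist","offcut"):
    P=world(c,d["region"]); print(d["conf"],d["xy"],(np.median(P,0)[:2]-BIN)@rot(BY),np.percentile(P[:,2],[2,98]))
hsv=cv2.cvtColor(c["image"],cv2.COLOR_BGR2HSV); P=world(c,(hsv[...,1]<70)&(hsv[...,2]>100)); q=(P[:,:2]-BIN)@rot(BY)
k=(abs(q[:,0])<.11)&(abs(q[:,1])<.05)&(P[:,2]>.025); print("white in bin",k.sum(),q[k].min(0),q[k].max(0),np.percentile(P[k,2],[2,98]))
close_job()
```

```text
0.97 [505.4, 102.5] [0.00354012 0.02144622] [0.0107116  0.04690333]
white in bin 1513 [-0.03866592 -0.0072275 ] [0.04103812 0.03520509] [0.03739244 0.0465439 ]
the job is handed in; nothing more can be done
```

The job is done and handed in at about 81.5 s of robot time. The interface gives no verdict, so the results below are my own measurements.

- **Clearing:** The file and the offcut are both in the yellow bin. The last offcut check put it 4 mm and 21 mm from the bin's centre, top at 47 mm.
- **Cores:** All three were found on the mat and laid one per bay. After clamping, the camera puts each within 1 mm of its bay point and within 0.3° of lengthwise. They were gripped at the fixed half-force setting. No grip slip or knocked core showed up.
- **Wrench:** I swept it clockwise to the stop and on to a click of about 0.21–0.23 rad by camera, with 10–12 N at the handle. After release the handle measured 0.46–0.47 rad in the world frame. A tight bolt with a straight handle would be 0.472.
- **Start button:** It was pressed to its stop about 6 mm in, with the force rising to 16 N. Its top was back at the starting height, 34.4 mm, afterwards.
- **Can, tape and hammer:** I kept clear of them but did not re-measure them at the end.

**Checks that disagreed:**
- The contact stop fired early on the file grasp, but the grasp held.
- The network missed one core in one picture.
- It once mistook something in the rig for the offcut; a repeat look settled both of these.
- The scene camera's grip angle after release read 0.48–0.50 rad, coarser than the wrist camera's 0.46–0.47.

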